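# Load two metal samples into the tube magazine

## Task

Load both metal sample cylinders into the upright clear tube magazine through its flared mouth, so that they stand one on top of the other, the lower one right down on the magazine's floor. Before it is loaded, the sample in the sloping rest must be stood upright on the worktop and let go, so that you can take it again from above to load it. Let go of both in the end, and leave the beaker, stopper, petri dish and marker where they are.

Things in the scene. Friction and masses are not known exactly. Their poses are not given: they have to be found in the camera images.
- magazine: magazine, fixed: grey base block 110 x 90 mm, upright clear tube on it (bore 41 mm, outside 49 mm), aluminium flared mouth on top (54 mm inside, 62 mm outside at the rim, narrowing to the bore over 12 mm). Origin at the centre of its underside, z up, the tube on the z axis; tube floor 30 mm, rim 136 mm above the origin. A 14 mm high black shutter pin stands on the base at +x, fixed
- magazine_floor (a point): point on the tube's axis on the magazine's floor, 30 mm above the worktop; z up
- magazine_mouth (a point): point on the tube's axis at the height of the rim, 136 mm above the worktop, 106 mm above the floor (so the upper of two samples stands 14 mm out of the tube); z up
- rest: sloping rest, fixed: white V trough 31 mm wide, 40 mm long on a 22 mm post and a base plate 100 x 80 x 8 mm; origin at the centre of its underside, z up. The trough rises toward the rest's -x at 25 degrees from level; a 26 mm wide stop closes its lower end. The sample in it has its middle 70 mm above the origin and its upper 20 mm overhang; fingers can straddle sample and trough
- sample_lying: metal sample, a plain cylinder of 36 mm diameter and 60 mm length with narrow grooves near both ends, both ends alike, 0.10 to 0.20 kg. It starts lying in the sloping rest, its z axis pointing up the slope toward the rest's -x. Origin at the middle of the cylinder, z along its axis
- sample_standing: the other metal sample, the same cylinder (36 mm diameter, 60 mm long, 0.10 to 0.20 kg). It starts standing on end on the worktop. Origin at its middle, z along its axis
- beaker: bystander: empty clear beaker, 55 mm diameter, 70 mm high, loose. Origin at the centre of its underside
- stopper: bystander: tapered rubber stopper, 33 mm diameter, 27 mm high, loose. Origin at the centre of its underside
- petri_dish: bystander: round lidded dish, 64 mm diameter, 15 mm high, loose. Origin at the centre of its underside
- marker: bystander: marker pen lying flat, 135 mm long, 17 mm thick, loose. Origin under its middle, y along it
Things that resemble listed ones, but are neither listed nor needed, are in the scene too. What is shaped like the magazine but yellow is not meant.

How it is judged:
By the outcome, as a careful person would: the job done as asked, in the order asked, and still so for the second after the job is handed in, with the robot touching nothing.
It also fails if it takes over 67 s, if anything falls off the work surface, if the arm or the gripper's body presses on something with over 40 N, if the wrist force passes 120 N, or if a joint passes its speed limit or range.

## Robot

A 6-joint arm with a two-finger parallel gripper is mounted at the origin on a cart in front of the work surface, level with it; the furniture and walls round the work are solid. World frame = base frame: x ahead of the robot, y to its left, z up, the work surface at z = 0. Lengths are in m, angles in rad, forces in N, time in s.
With the tool pointing down it reaches from about 0.3 to 0.95 m from the base axis. Payload 3.1 kg.
Tool frame: the origin (TCP) lies midway between the tips of the shut fingers; the grasp point (between the pads) lies 19 mm behind it; y points along the fingers, z is the direction in which the jaws open and shut, and the axes are right-handed (so a half turn about y gives the same grasp; the last joint's range is limited). The gripper opens to 85 mm and grips with 20 to 120 N. Pads are 22 mm wide; open, the fingers measure 114 mm over their backs; the gripper's body (76 mm by 85 mm) begins 54 mm behind the grasp point. The pads swing forward as they close: fully open they stand 13 mm farther back than shut.
Start: joints at [-1.187, 0.308, 1.634, -0, 1.2, -0.07], TCP at [0.274, -0.562, 0.201] pointing down, gripper open.
Joint ranges: [-3.06, 3.06], [-0.79, 1.96], [0.05, 2.63], [-1.19, 4.34], [0.05, 2.64], [-2.94, 2.94]. Speed limits (rad/s): [2.79, 2.79, 3.14, 3.14, 3.14, 3.14].

## Interface

Orientations are given as [roll, pitch, yaw] about the fixed x, y, z axes, in that order (R = Rz(yaw) Ry(pitch) Rx(roll)).
In Python, from plant import manip, kin, telemetry, capture, workorder gives the robot as it stands. The module is installed in compiled form; this text tells all that it offers. Calls block until the motion is done:
- manip.goto(position, orientation): joint-space move of the TCP to a pose.
- manip.movel(position, orientation=None, velocity=0.15, until_force=None): straight line of the TCP; orientation=None keeps the orientation; velocity is the mean speed in m/s. With until_force (N) it stops when the force on the tool has changed by that much, and returns True; else False.
- manip.move_j(angles): joint-space move.
- manip.set_gripper(opening, grip_force=None): finger opening in m; grip_force is the grip in N (None keeps the last); returns when the fingers have stopped.
- manip.hold(seconds).
- kin.ik(position, orientation): joint angles nearest the present ones, or None.
- telemetry.sense(): the state.
- capture(name): name is "scene" or "top" or "wrist"; returns a dict with "img" (480x640x3 uint8, blue, green, red), "fx", "fy", "cx", "cy" (pixels), "T" (4x4, takes a point from camera to world coordinates). Camera axes: x right, y down, z forward; pixel columns grow to the right and rows downward; lengths in m; the calibration is good to about 2 mm. A picture is of the moment at which its call begins. There is no depth.
A pose or a line that the arm cannot do raises manip.Unreachable and nothing moves.
- workorder.job_done(): hands the job in, once; it reports no verdict.
The state is a dict: "time": time; "joint_positions": joint angles; "joint_vel": joint speeds; "joint_torque": joint torques, N m; "tool_pos": TCP position; "tcp_rot": TCP orientation; "contact_force": force on the tool from outside, world axes, zero at the start; "ft_torque": the same for the moment, N m; "width": finger opening in m.
Only numpy, scipy, OpenCV 4.12 (cv2) and the standard library are available. Lean on these libraries where they do the work, as an engineer would, in place of code of your own. Each camera call takes 0.05 s, during which the arm holds its last target.

## Working session

There is one attempt and no reset: what is moved stays moved. The work goes in short steps, each a Python script; the robot and the scene stay as the last script left them, time stands still between calls to the robot, and variables do not carry over. Pictures are saved under pics/ and viewed, and the job is handed in when it is done.

```bash
mkdir -p pics; ls
python3 - <<'E'
from plant import manip, kin, telemetry, capture, workorder
import cv2,numpy as np
for n in ["scene","top","wrist"]:
    c=capture(n); cv2.imwrite(f"pics/{n}0.png",c["img"]); print(n,c["fx"],c["fy"],c["cx"],c["cy"]); print(np.round(c["T"],4).tolist())
s=telemetry.sense(); print(s)
E
```

```text
pics
scene 454.05785932503227 454.05785932503227 318.76062517152644 237.12344631294872
[[-0.7643, -0.3627, 0.5331, 0.0563], [-0.6448, 0.4351, -0.6285, 0.5811], [-0.004, -0.8241, -0.5664, 0.6014], [0.0, 0.0, 0.0, 1.0]]
top 555.203049276025 555.203049276025 325.664993136177 236.47312278112167
[[-0.0013, -0.9872, 0.1593, 0.3074], [-1.0, 0.0014, 0.001, 0.0445], [-0.0012, -0.1593, -0.9872, 1.3301], [0.0, 0.0, 0.0, 1.0]]
wrist 346.5890043395488 346.5890043395488 320.1180134165164 236.1096216874499
[[0.4389, -0.8634, -0.2486, 0.3368], [-0.8985, -0.4225, -0.119, -0.5296], [-0.0023, 0.2756, -0.9613, 0.373], [0.0, 0.0, 0.0, 1.0]]
{'time': 0.15, 'joint_positions': array([-1.18671919e+00,  3.08811289e-01,  1.63492976e+00, -1.33425794e-05,
        1.19969153e+00, -6.97274889e-02]), 'joint_vel': array([-0.00054081, -0.00128764, -0.00404559, -0.00065158, -0.00088312,
        0.00074076]), 'joint_torque': array([-2.04162070e-04, -4.15802586e+01, -2.77147239e+01, -1.19797887e-04,
        6.01809952e-03,  1.48009912e-05]), 'tool_pos': array([ 0.27367909, -0.56109517,  0.20039006]), 'tcp_rot': array([-1.57263264e+00,  1.15794008e-04, -2.68778328e+00]), 'contact_force': array([ 0.10555505,  0.52612386, -0.57178268]), 'ft_torque': array([0.09366536, 0.0118293 , 0.01057875]), 'width': 0.08531332457203927}
```

View pics/scene0.png

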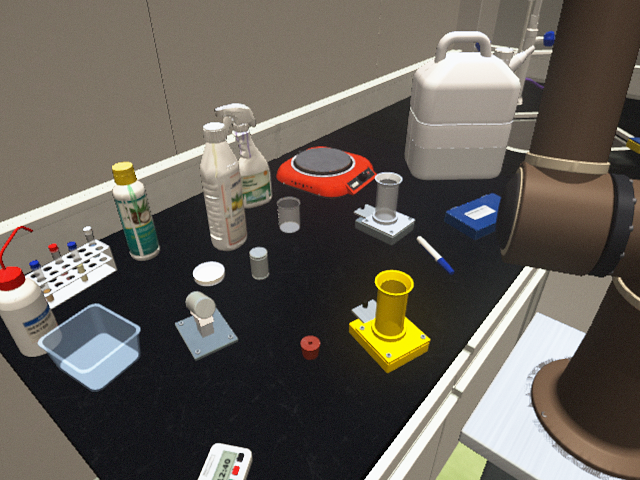

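View pics/top0.png

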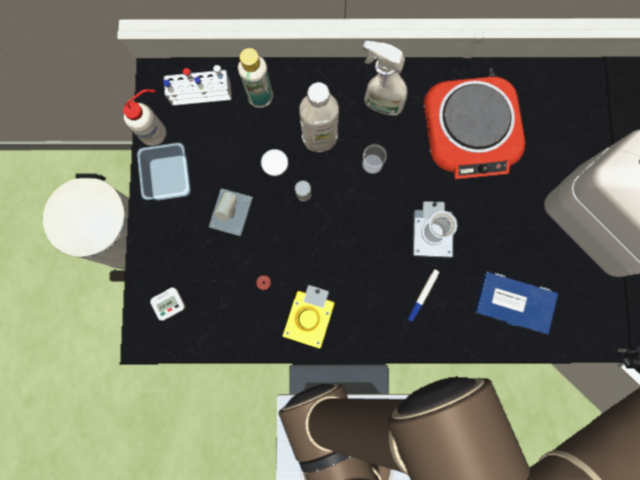

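View pics/wrist0.png

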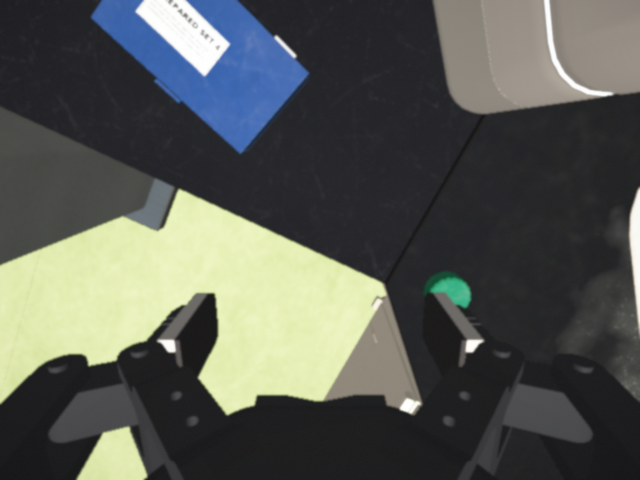

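The scene and top views show these candidates:
- **Magazine:** the grey one at top (434,232) / scene (386,205). The yellow one at top (308,318) is a decoy.
- **Standing sample:** the metal cylinder at top (303,190) / scene (259,263). It could be confused with the beaker (374,158), stopper (263,283) and petri dish (274,162).
- **Lying sample:** in the rest at top (230,210) / scene (200,305).

Next I'll look at close crops.

Run:
```python
import cv2,numpy as np
t=cv2.imread("pics/top0.png"); s=cv2.imread("pics/scene0.png")
def cr(im,x,y,w,h,k,l=None): return cv2.resize(im[y:y+h,x:x+w],None,fx=k,fy=k,interpolation=cv2.INTER_CUBIC)
a=np.hstack([cr(t,200,180,60,60,6.6),cr(t,400,190,60,75,5.28)[:396]][:1]+[cr(t,400,195,60,66,6)])
cv2.imwrite("pics/c1.png",a) if 0 else None
cv2.imwrite("pics/c_t1.png",np.hstack([cr(t,200,180,66,66,6),cr(t,400,195,66,66,6)]))
cv2.imwrite("pics/c_t2.png",np.hstack([cr(t,280,165,66,66,6),cr(t,288,140,30,30,6*66/30)[:0].reshape(0,0,3) if 0 else cr(s,165,275,66,66,6)]))
cv2.imwrite("pics/c_s.png",np.hstack([cr(s,225,225,66,66,6),cr(s,350,170,66,66,6)]))
```

```text
(no output)
```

View pics/c_t1.png

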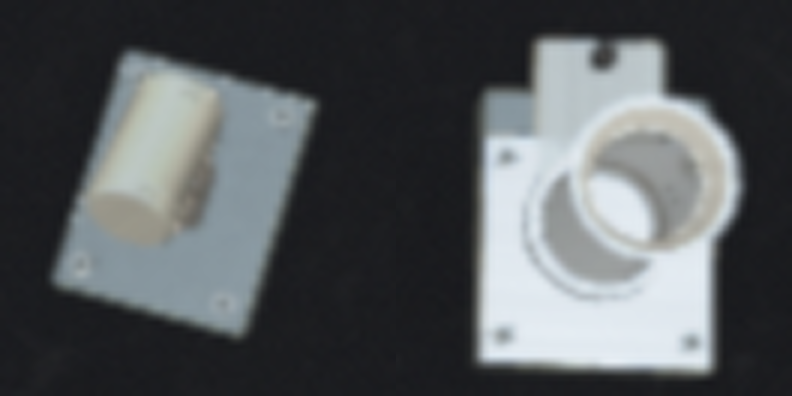

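View pics/c_t2.png

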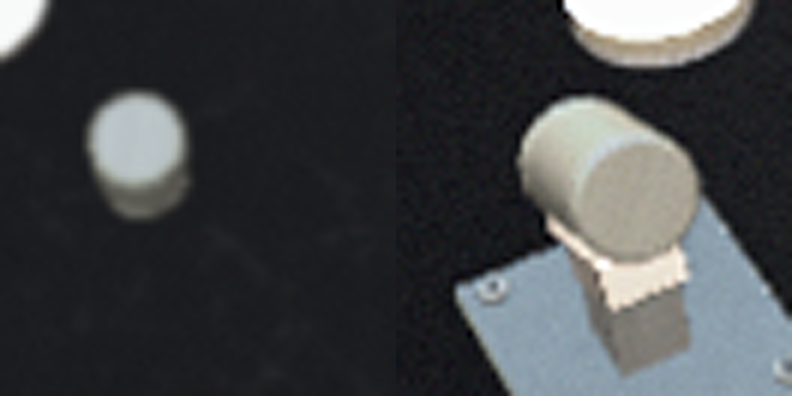

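View pics/c_s.png

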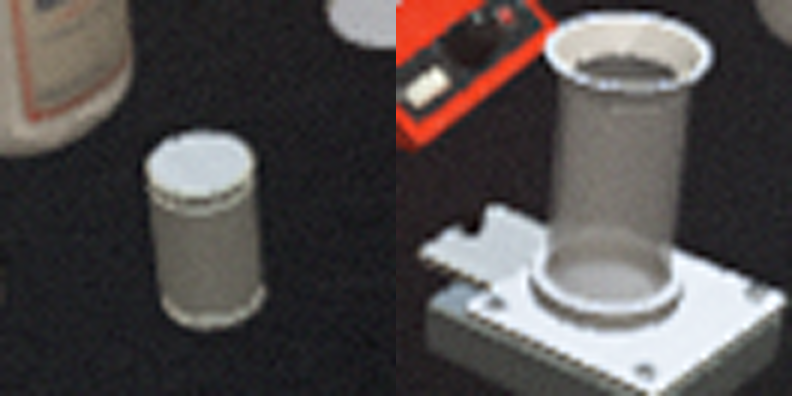

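The crops confirm the choices. The magazine is grey-based with a clear tube, rim centre at about top (443,224) and scene (388.5,178). The standing cylinder's top face is at top (302,188) and scene (258,252). The lying sample's visible end face is its raised end, which points toward the robot. Now I'll compute positions.

```bash
cat > h.py <<'E'
import numpy as np, cv2
from scipy.spatial.transform import Rotation as Ro
K={"scene":(454.058,318.761,237.123),"top":(555.203,325.665,236.473)}
T={"scene":np.array([[-0.7643,-0.3627,0.5331,0.0563],[-0.6448,0.4351,-0.6285,0.5811],[-0.004,-0.8241,-0.5664,0.6014],[0,0,0,1]]),
"top":np.array([[-0.0013,-0.9872,0.1593,0.3074],[-1.0,0.0014,0.001,0.0445],[-0.0012,-0.1593,-0.9872,1.3301],[0,0,0,1]])}
def ray(u,v,f,cx,cy,T,z):
    d=T[:3,:3]@np.array([(u-cx)/f,(v-cy)/f,1]); o=T[:3,3]; return o+d*(z-o[2])/d[2]
def at(cam,u,v,z):
    f,cx,cy=K[cam]; return ray(u,v,f,cx,cy,T[cam],z)
def proj(cam,p):
    f,cx,cy=K[cam]; q=np.linalg.inv(T[cam])@np.append(p,1); return q[:2]/q[2]*f+[cx,cy]
E
python3 - <<'E'
from h import *
np.set_printoptions(precision=4,suppress=True)
print("rim",at("top",443.1,223.7,.136),at("scene",388.5,178.3,.136))
print("stand",at("top",302.3,187.9,.06),at("scene",258,251.9,.06))
cs=[(125,48),(318,98),(243,338),(52,285)]
P=np.array([at("top",200+x/6-.4,180+y/6-.4,.008) for x,y in cs]); print(P, P.mean(0))
print([np.linalg.norm(P[i]-P[(i+1)%4]) for i in range(4)])
h=(P[2]+P[3]-P[0]-P[1]); hy=P[3]+P[0]-P[1]-P[2]; print("yaw x-axis", np.degrees(np.arctan2(*(-h)[[1,0]])), np.degrees(np.arctan2(hy[1],hy[0])))
# upper face centre check
for sgn in(1,):
    yaw=np.arctan2((-h)[1],(-h)[0]); hd=-np.array([np.cos(yaw),np.sin(yaw),0]); a=np.cos(np.radians(25))*hd+np.array([0,0,np.sin(np.radians(25))])
    c=P.mean(0).copy(); c[2]=.07
    print("c",c,"pred face top",proj("top",c+.03*a),"scene",proj("scene",c+.03*a), "other",proj("top",c-.03*a))
E
```

```text
rim [ 0.528  -0.2111  0.136 ] [ 0.5242 -0.2116  0.136 ]
stand [0.6281 0.1006 0.06  ] [0.6259 0.0987 0.06  ]
[[0.6423 0.3032 0.008 ]
 [0.6213 0.2241 0.008 ]
 [0.5224 0.2523 0.008 ]
 [0.5441 0.3298 0.008 ]] [0.5825 0.2774 0.008 ]
[np.float64(0.08189969337023259), np.float64(0.10283287638090145), np.float64(0.0805338561718953), np.float64(0.10169098236953016)]
yaw x-axis -15.545244124829345 74.72327510394199
c [0.5825 0.2774 0.07  ] pred face top [221.3192 216.0945] scene [203.8276 308.3714] other [230.1745 196.3171]
```

The rest model predicts the raised end face to within about 2 px in both cameras, so the rest pose is good. Next I'll check neighbour clearances and IK.

```bash
cat >> h.py <<'E'
def ori(y,z):
    y=np.array(y,float)/np.linalg.norm(y); z=np.array(z,float); z-=y*(y@z); z/=np.linalg.norm(z)
    return Ro.from_matrix(np.column_stack([np.cross(y,z),y,z])).as_euler("xyz")
S=np.array([.627,.0997,.06]); M=np.array([.526,-.2113]); C=np.array([.5825,.2774,.07])
hd=np.array([-np.cos(np.radians(-15.3)),-np.sin(np.radians(-15.3)),0]); Z=np.array([0,0,1.])
jw=np.cross(hd,Z)
def tdir(t): # t deg from down, leaning toward -h (pointing outwards)
    t=np.radians(t); return -np.cos(t)*Z-np.sin(t)*hd
E
python3 - <<'E'
from h import *
from plant import kin
np.set_printoptions(precision=3,suppress=True)
for n,u,v in [("petri",274,162),("bottle?",319,140),("stopper",263,286),("beaker",374,163)]: print(n,at("top",u,v,0.01))
print("bottle sc",at("scene",228,240,0))
for ang in range(-90,90,30):
    z=[np.cos(np.radians(ang)),np.sin(np.radians(ang)),0]
    for s in (1,-1):
        o=ori(-Z,s*np.array(z)); print(ang,s,kin.ik([S[0],S[1],.03],o),kin.ik([M[0],M[1],.145],o))
for t in range(0,70,10):
    for s in (1,-1):
        y=tdir(t);o=ori(y,s*jw); y2=tdir(t-65);o2=ori(y2,s*jw)
        q=kin.ik(C+.019*y,o); q1=kin.ik(C-.08*y,o); 
        print(t,s,q,q1 is not None, kin.ik(C+.1*Z,o) is not None, kin.ik([.55,0,.04]+.019*y2,o2))
E
```

```text
petri [0.706 0.173 0.01 ]
bottle? [0.763 0.062 0.01 ]
stopper [0.402 0.195 0.01 ]
beaker [ 0.703 -0.073  0.01 ]
bottle sc [0.776 0.058 0.   ]
-90 1 [ 0.089  0.526  1.71  -0.     0.905  1.66 ] [-0.459  0.258  1.821 -0.     1.063  1.112]
-90 -1 [ 0.089  0.526  1.71   0.     0.905 -1.482] [-0.459  0.258  1.821  0.     1.063 -2.03 ]
-60 1 [ 0.089  0.526  1.71  -0.     0.905  1.136] [-0.459  0.258  1.821 -0.     1.063  0.588]
-60 -1 [ 0.089  0.526  1.71   0.     0.905 -2.005] [-0.459  0.258  1.821  0.     1.063 -2.553]
-30 1 [ 0.089  0.526  1.71  -0.     0.905  0.613] [-0.459  0.258  1.821 -0.     1.063  0.065]
-30 -1 [ 0.089  0.526  1.71   0.     0.905 -2.529] None
0 1 [ 0.089  0.526  1.71  -0.     0.905  0.089] [-0.459  0.258  1.821  0.     1.063 -0.459]
0 -1 None [-0.459  0.258  1.821 -0.     1.063  2.683]
30 1 [ 0.089  0.526  1.71  -0.     0.905 -0.434] [-0.459  0.258  1.821  0.     1.063 -0.982]
30 -1 [0.089 0.526 1.71  0.    0.905 2.707] [-0.459  0.258  1.821  0.     1.063  2.159]
60 1 [ 0.089  0.526  1.71   0.     0.905 -0.958] [-0.459  0.258  1.821  0.     1.063 -1.506]
60 -1 [ 0.
[... 567 characters left out ...]
93  1.32   0.094  1.709 -1.464]
20 -1 [ 0.497  0.414  1.883 -0.414  0.629  2.646] True True [-0.135  0.893  1.32   0.094  1.709  1.677]
30 1 [ 0.565  0.404  1.967 -0.796  0.544 -0.092] True True [-0.127  0.775  1.452  0.08   1.522 -1.46 ]
30 -1 None False True [-0.127  0.775  1.452  0.08   1.522  1.682]
40 1 None True True [-0.117  0.66   1.586  0.065  1.328 -1.45 ]
40 -1 None True False [-0.117  0.66   1.586  0.065  1.328  1.691]
50 1 None False False [-0.104  0.551  1.721  0.046  1.128 -1.433]
50 -1 None False False [-0.104  0.551  1.721  0.046  1.128  1.708]
60 1 None False False [-0.088  0.452  1.855  0.019  0.92  -1.405]
60 -1 None False False [-0.088  0.452  1.855  0.019  0.92   1.737]
```

Run:
```python
from h import *
np.set_printoptions(precision=3,suppress=True)
for p in [(412,172),(440,178),(505,178)]: print(at("scene",*p,0))
for p in [(548,207),(600,272),(632,278)]: print(at("top",*p,0.1),at("top",*p,.2))
```

```text
[ 0.63  -0.522  0.   ]
[ 0.548 -0.539  0.   ]
[ 0.405 -0.658  0.   ]
[ 0.573 -0.457  0.1  ] [ 0.551 -0.417  0.2  ]
[ 0.425 -0.563  0.1  ] [ 0.416 -0.514  0.2  ]
[ 0.412 -0.633  0.1  ] [ 0.403 -0.578  0.2  ]
```

Run:
```python
from h import *
from plant import manip,telemetry,capture
o=ori(-Z,[1,0,0])
manip.goto([.32,-.30,.27],o); print(telemetry.sense()["time"])
manip.goto([S[0],S[1],.20],o)
c=capture("wrist"); cv2.imwrite("pics/w1.png",c["img"]); np.save("w1.npy",c["T"])
s=telemetry.sense(); print(s["time"],s["tool_pos"],s["contact_force"])
def pj(p):
    q=np.linalg.inv(c["T"])@np.append(p,1); return q[:2]/q[2]*c["fx"]+[c["cx"],c["cy"]]
print(pj(S),pj([S[0]+.018,S[1],.06]),pj([S[0]-.018,S[1],.06]),pj([S[0],S[1]+.018,.06]),pj([S[0],S[1]-.018,.06]))
```

```text
1.2167
3.1167 [0.6271747  0.09828985 0.20045161] [ 0.4614261 -0.3029289 -0.1627547]
[319.73001598 215.22319074] [339.21691278 215.20697523] [300.24338021 215.23940604] [319.70755422 195.8689599 ] [319.75179121 233.98587518]
```

View pics/w1.png

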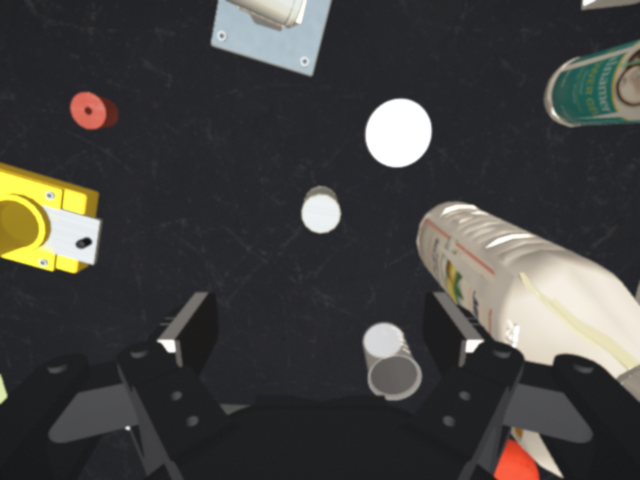

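The wrist view shows the standing sample's top at (321,213.5), against a prediction of (319.7,215). That is a correction of about 1 mm. Grasping it now.

Run:
```python
from h import *
from plant import manip,telemetry,capture
np.set_printoptions(precision=4,suppress=True)
manip.movel([.628,.101,.031],velocity=.15)
s=telemetry.sense(); print(s["tool_pos"],s["contact_force"])
manip.set_gripper(0.0,50)
s=telemetry.sense(); print(s["time"],s["tool_pos"],s["contact_force"],s["width"])
manip.movel([.628,.101,.23],velocity=.25)
s=telemetry.sense(); print(s["time"],s["contact_force"],s["width"])
c=capture("wrist"); cv2.imwrite("pics/w2.png",c["img"])
manip.goto([M[0],M[1],.23],ori(-Z,[1,0,0]))
c=capture("wrist"); cv2.imwrite("pics/w3.png",c["img"])
def pj(p):
    q=np.linalg.inv(c["T"])@np.append(p,1); return q[:2]/q[2]*c["fx"]+[c["cx"],c["cy"]]
print(pj([*M,.136]),pj([M[0]+.031,M[1],.136]),pj([M[0]-.031,M[1],.136]),pj([M[0],M[1]+.031,.136]))
s=telemetry.sense(); print(s["time"],s["tool_pos"])
```

```text
[0.6292 0.1011 0.0323] [ 0.6    -0.0624  0.8749]
5.1583 [0.6279 0.101  0.0309] [ 0.3554 -0.836   0.1289] -0.00015945495064340363
6.1083 [-0.1751  1.1608  0.4116] 0.00015487005291535289
[319.3553 230.7804] [358.277  230.8311] [280.4319 230.7298] [319.3833 191.9948]
7.45 [ 0.5266 -0.2102  0.2299]
```

View pics/w3.png

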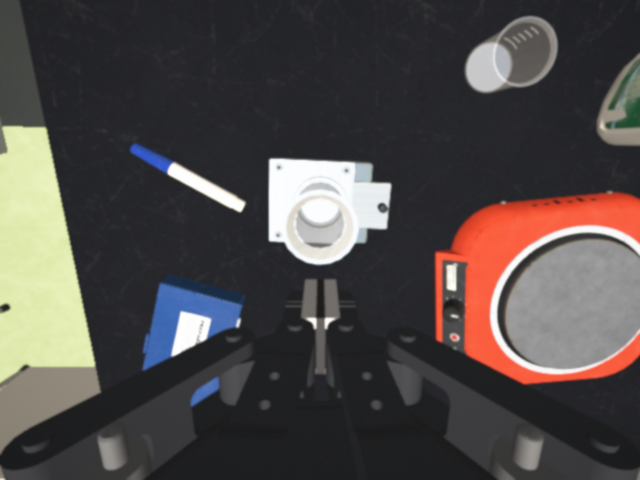

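View pics/w2.png

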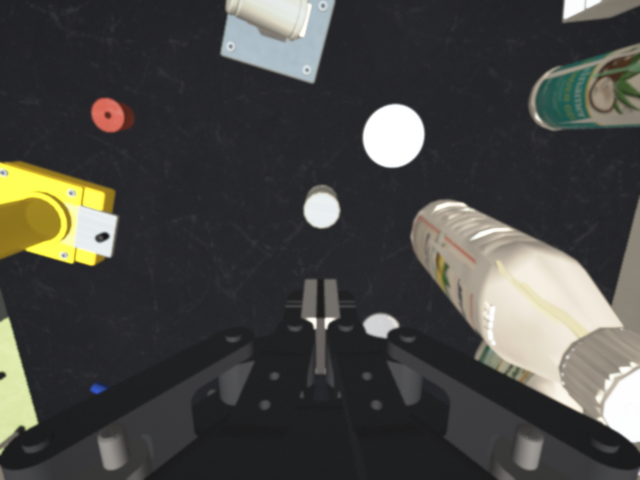

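The grasp missed: the fingers shut to 0, and the sample is still standing at about (321,208). I'll work out why before moving again.

Run:
```python
from h import *
from plant import manip,telemetry,capture
np.set_printoptions(precision=4,suppress=True)
c=capture("wrist"); s=telemetry.sense()
def pj(p):
    q=np.linalg.inv(c["T"])@np.append(p,1); return q[:2]/q[2]*c["fx"]+[c["cx"],c["cy"]],q[:3]
print("tcp px",pj(s["tool_pos"])); print(c["T"]); 
print(Ro.from_euler("xyz",s["tcp_rot"]).as_matrix(), s["tool_pos"],s["width"])
T1=np.load("w1.npy"); print(T1)
for z in (0,.03,.06): print(ray(321,213.5,346.59,320.12,236.11,T1,z))
t=capture("top"); cv2.imwrite("pics/t1.png",t["img"]); sc=capture("scene"); cv2.imwrite("pics/s1.png",sc["img"])
def cr(im,x,y,w,h,k): return cv2.resize(im[y:y+h,x:x+w],None,fx=k,fy=k,interpolation=cv2.INTER_CUBIC)
cv2.imwrite("pics/c1.png",np.hstack([cr(t["img"],280,165,66,66,6),cr(sc["img"],225,225,66,66,6)]))
```

```text
tcp px (array([319.8713, 274.6321]), array([-0.0001,  0.0206,  0.1856]))
[[ 1.      0.002   0.0004  0.5267]
 [ 0.002  -0.9615 -0.2749 -0.1393]
 [-0.0001  0.2749 -0.9615  0.4026]
 [ 0.      0.      0.      1.    ]]
[[ 0.0018  0.0001  1.    ]
 [-1.      0.0004  0.0018]
 [-0.0004 -1.      0.0001]] [ 0.5267 -0.2101  0.2299] 6.762393108846144e-05
[[ 1.     -0.0008 -0.0001  0.6274]
 [-0.0008 -0.9612 -0.276   0.1695]
 [ 0.0001  0.276  -0.9612  0.373 ]
 [ 0.      0.      0.      1.    ]]
[0.6283 0.0883 0.    ]
[0.6282 0.0948 0.03  ]
[0.6282 0.1013 0.06  ]
```

View pics/c1.png

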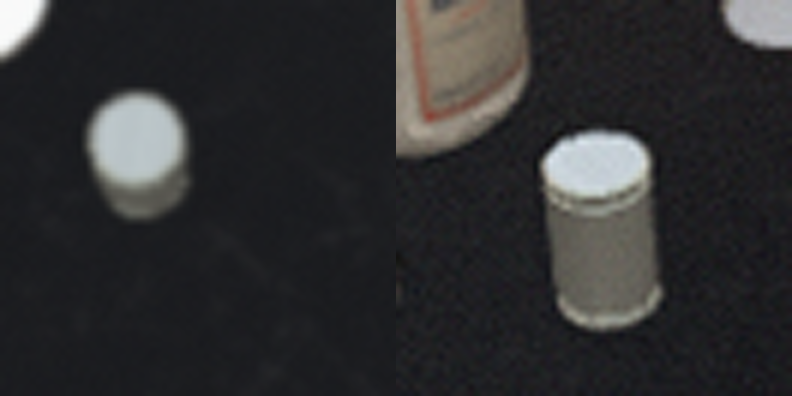

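View pics/s1.png

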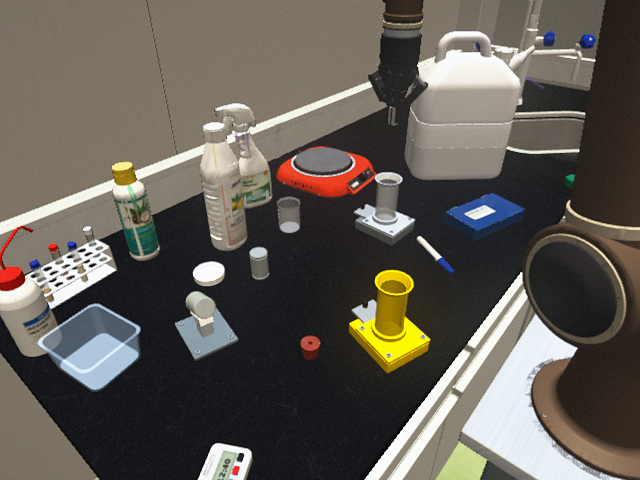

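Run:
```python
from h import *
s=cv2.imread("pics/s1.png");t=cv2.imread("pics/t1.png")
p=[.5267,-.2101,.2299]
print(proj("scene",np.array(p)),proj("top",np.array(p)),proj("top",np.array([.628,.101,.03])))
def cr(im,x,y,w,h,k): return cv2.resize(im[y:y+h,x:x+w],None,fx=k,fy=k,interpolation=cv2.INTER_CUBIC)
cv2.imwrite("pics/c2.png",np.hstack([cr(s,340,60,100,130,4),cr(t,400,160,100,130,4)]))
```

```text
[390.79773284 138.26852292] [452.30304991 215.8619282 ] [302.65326914 190.99922784]
```

View pics/c2.png

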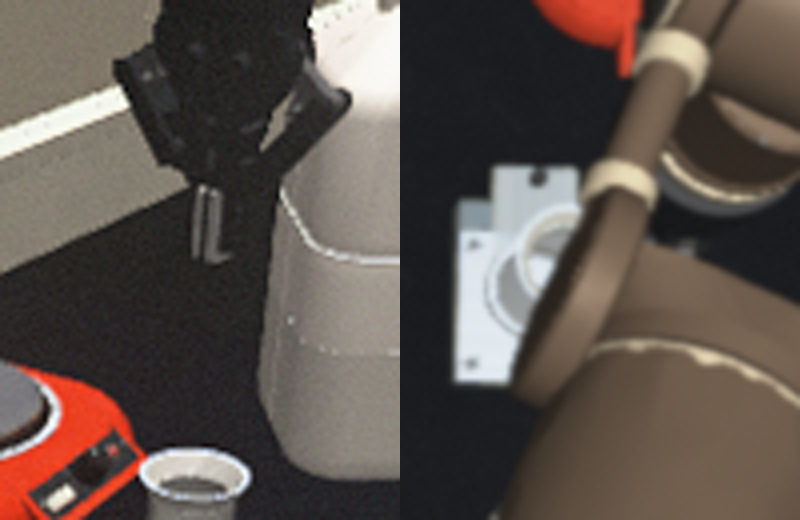

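Run:
```python
from h import *
w=cv2.imread("pics/w3.png");w2=cv2.imread("pics/w2.png")
def cr(im,x,y,w,h,k): return cv2.resize(im[y:y+h,x:x+w],None,fx=k,fy=k,interpolation=cv2.INTER_CUBIC)
cv2.imwrite("pics/c3.png",np.hstack([cr(w,270,180,100,140,4),cr(w2,270,180,100,140,4)]))
```

```text
(no output)
```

View pics/c3.png

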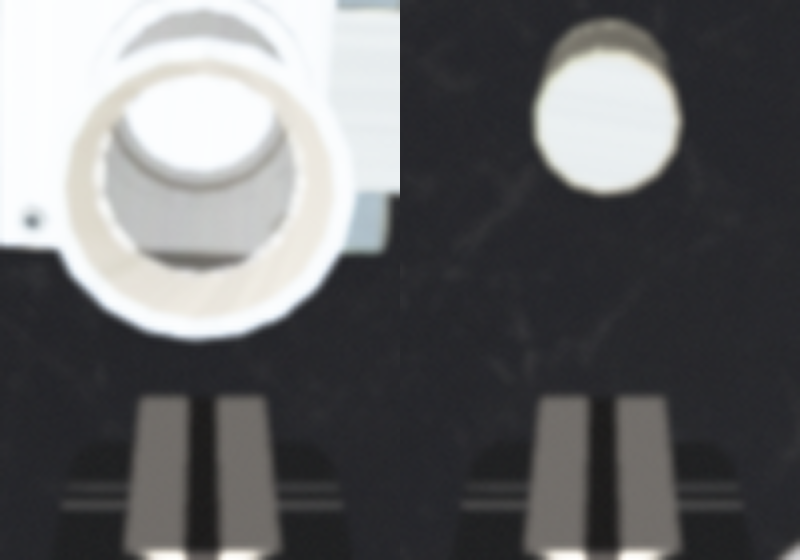

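Two views agree the finger tips are about 30 mm short of the reported TCP:
- **Scene:** tips at (392.5,124.5), predicted (390.8,138).
- **Wrist:** tip edge at row 279, expected about 255.

That would explain closing above the sample. I'll measure the offset by touching the shut fingers to the bare worktop.

Run:
```python
from h import *
from plant import manip,telemetry,capture
np.set_printoptions(precision=4,suppress=True)
o=ori(-Z,[1,0,0])
manip.goto([.55,0,.06],o)
c=capture("scene"); cv2.imwrite("pics/s2.png",c["img"])
print(telemetry.sense()["time"],proj("scene",np.array([.55,0,.06])))
try:
    print(manip.movel([.55,0,-.045],velocity=.04,until_force=4))
except Exception as e: print(repr(e))
s=telemetry.sense(); print(s["time"],s["tool_pos"],s["contact_force"],s["width"])
c=capture("scene"); cv2.imwrite("pics/s3.png",c["img"])
manip.movel([.55,0,.08],velocity=.2)
```

```text
8.7083 [318.4965 244.0712]
True
10.675 [ 0.5499 -0.     -0.0298] [-1.1625 -0.5611  5.0417] -0.0001867693359145247
```

View pics/s3.png

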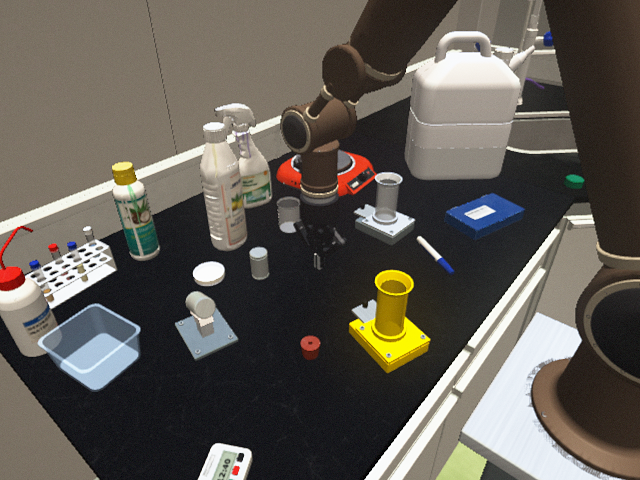

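Contact came at a reported z of -29.8 mm, so the real tips sit 30 mm behind the reported TCP. I'll correct every target for that and grasp again.

```bash
cat >> h.py <<'E'
OFF=.030
def tip(p,y): return np.array(p,float)+OFF*np.array(y)/np.linalg.norm(y)   # tip -> commanded TCP
def gp(p,y): return np.array(p,float)+(OFF+.019)*np.array(y)/np.linalg.norm(y)  # grasp point -> commanded TCP
E
python3 - <<'E'
from h import *
from plant import manip,telemetry,capture
np.set_printoptions(precision=4,suppress=True)
o=ori(-Z,[1,0,0])
manip.goto([.628,.101,.09],o); manip.set_gripper(.085)
print(manip.movel([.628,.101,.000],velocity=.12,until_force=15))
s=telemetry.sense(); print(s["time"],s["tool_pos"],s["contact_force"])
manip.set_gripper(0.0,60)
s=telemetry.sense(); print(s["time"],s["tool_pos"],s["contact_force"],s["width"])
manip.movel([.628,.101,.22],velocity=.3)
c=capture("wrist"); cv2.imwrite("pics/w4.png",c["img"])
s=telemetry.sense(); print(s["time"],s["contact_force"],s["width"])
E
```

```text
False
13.6833 [0.6289 0.1011 0.0007] [-0.3489 -0.0431  0.5223]
14.2 [0.6285 0.1011 0.0009] [-1.1856 -0.1082  5.0336] 0.03478507653465938
15.1333 [-1.4513 -0.025  -2.1895] 0.03436209535085524
```

View pics/w4.png

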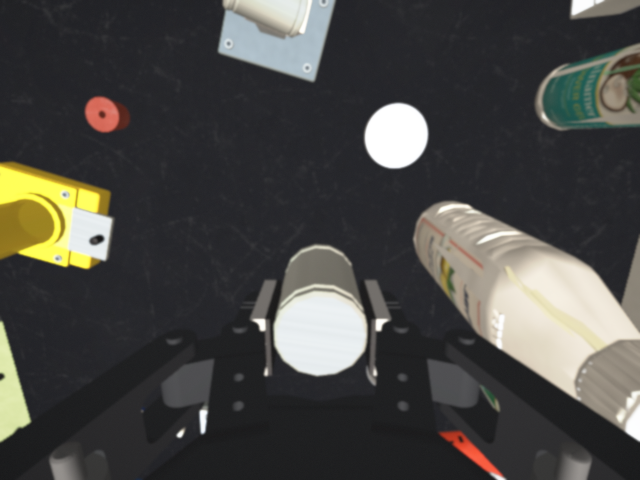

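The grasp is good: width is 34.4 mm and the sample is upright, with its top at (320,332). The wrist crop puts the rim centre near (.527,-.209); top and scene gave (.526,-.211). I'll insert at the mean and watch the force.

Run:
```python
from h import *
from plant import manip,telemetry,capture
np.set_printoptions(precision=4,suppress=True)
o=ori(-Z,[1,0,0]); X,Y=.527,-.210
manip.goto([X,Y,.20],o)
manip.movel([X,Y,.145],velocity=.15)
s=telemetry.sense(); print(s["time"],s["tool_pos"],s["contact_force"])
c=capture("scene"); cv2.imwrite("pics/s4.png",c["img"])
for z in (.130,.118,.108):
    r=manip.movel([X,Y,z],velocity=.05,until_force=8)
    s=telemetry.sense(); print(r,s["time"],s["tool_pos"],s["contact_force"])
    if r: break
c=capture("scene"); cv2.imwrite("pics/s5.png",c["img"])
def cr(im,x,y,w,h,k): return cv2.resize(im[y:y+h,x:x+w],None,fx=k,fy=k,interpolation=cv2.INTER_CUBIC)
cv2.imwrite("pics/c5.png",cr(c["img"],340,110,100,130,4))
c=capture("wrist"); cv2.imwrite("pics/w5.png",c["img"])
```

```text
16.8917 [ 0.5274 -0.2093  0.145 ] [-0.264   0.2194 -0.5114]
False 17.3917 [ 0.5266 -0.2099  0.1296] [ 1.1285  0.4482 -1.2514]
False 17.7833 [ 0.5265 -0.2098  0.1173] [ 0.184   0.0412 -1.7423]
False 18.1333 [ 0.5266 -0.2098  0.1073] [ 0.1812  0.13   -0.6727]
```

View pics/c5.png

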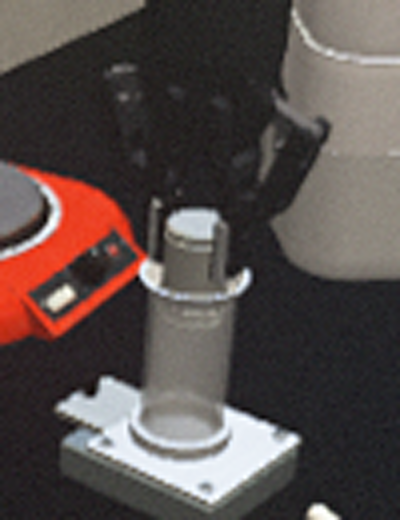

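View pics/w5.png

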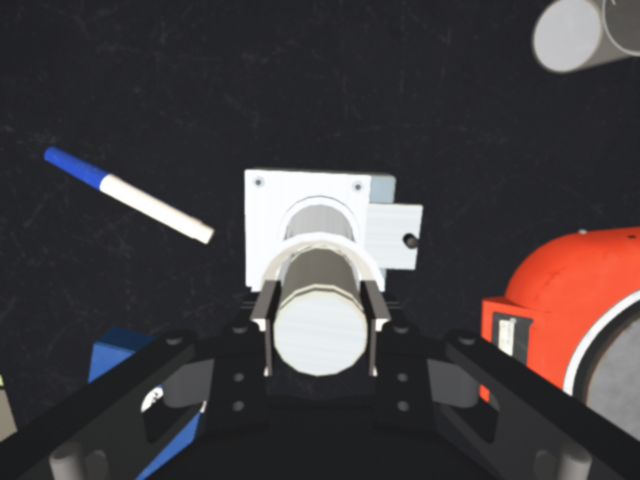

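The sample is about 15 mm down the bore with no contact force and sits centred. Releasing it.

Run:
```python
from h import *
from plant import manip,telemetry,capture
np.set_printoptions(precision=4,suppress=True)
manip.set_gripper(.085)
manip.movel([.527,-.210,.20],velocity=.3)
c=capture("wrist"); cv2.imwrite("pics/w6.png",c["img"])
c=capture("scene"); 
def cr(im,x,y,w,h,k): return cv2.resize(im[y:y+h,x:x+w],None,fx=k,fy=k,interpolation=cv2.INTER_CUBIC)
cv2.imwrite("pics/c6.png",cr(c["img"],340,110,100,130,4))
print(telemetry.sense()["time"])
```

```text
19.3417
```

View pics/c6.png

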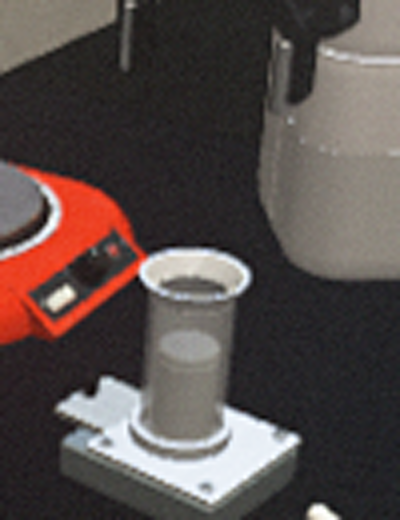

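View pics/w6.png

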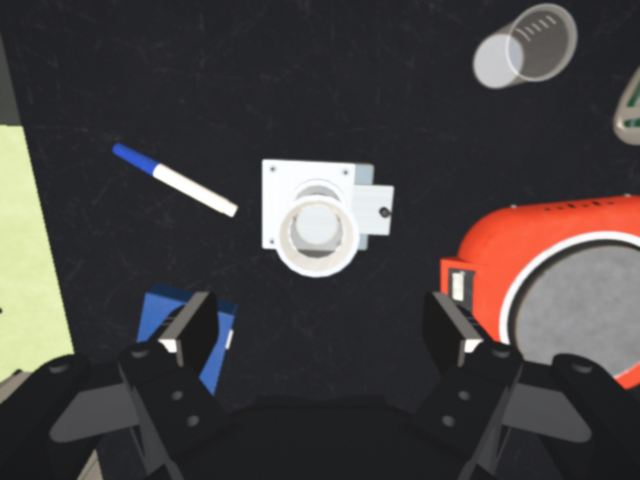

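The sample stands on the magazine's floor: in the crop it spans rows 345–440, down to the base collar. Now the lying one: IK check with the corrected offset, then a hover view to verify.

```bash
cat >> h.py <<'E'
a_ax=np.cos(np.radians(25))*hd+np.sin(np.radians(25))*Z
E
python3 - <<'E'
from h import *
from plant import kin,manip,telemetry,capture
np.set_printoptions(precision=3,suppress=True)
print(hd,a_ax)
G=C+.005*a_ax
for t in (15,20,25,30):
    y=tdir(t);o=ori(y,jw);y2=tdir(t-65);o2=ori(y2,jw)
    print(t,kin.ik(gp(G,y),o),kin.ik(gp(G-.08*y,y),o),kin.ik(gp(G+[0,0,.09],y),o) is not None,kin.ik(gp([.55,0,.035],y2),o2),kin.ik(gp(np.array([.55,0,.035])-.09*y2,y2),o2))
t=20;y=tdir(t);o=ori(y,jw)
manip.goto(gp(G-.10*y,y),o)
c=capture("wrist"); cv2.imwrite("pics/w7.png",c["img"])
def pj(p):
    q=np.linalg.inv(c["T"])@np.append(p,1); return q[:2]/q[2]*c["fx"]+[c["cx"],c["cy"]]
print("up end",pj(C+.03*a_ax),"low end",pj(C-.03*a_ax),"sides",pj(C+.018*jw),pj(C-.018*jw))
n=np.cross(a_ax,jw); print("upend rim",[pj(C+.03*a_ax+.018*v) for v in (jw,-jw,n,-n)])
print(telemetry.sense()["time"])
E
```

```text
[-0.965  0.264  0.   ] [-0.874  0.239  0.423]
15 [ 0.461  0.476  1.837 -0.288  0.652 -0.628] [ 0.486  0.337  1.844 -0.253  0.784 -0.654] True [-0.134  0.952  1.319  0.103  1.738 -1.468] [-0.145  0.987  1.108  0.099  1.913 -1.459]
20 [ 0.49   0.463  1.879 -0.439  0.586 -0.471] [ 0.525  0.316  1.898 -0.381  0.714 -0.516] True [-0.131  0.898  1.378  0.096  1.647 -1.467] [-0.142  0.915  1.188  0.091  1.819 -1.46 ]
25 [ 0.52   0.456  1.919 -0.626  0.536 -0.276] [ 0.566  0.302  1.948 -0.536  0.658 -0.347] True [-0.128  0.844  1.437  0.089  1.554 -1.465] [-0.138  0.843  1.269  0.084  1.723 -1.459]
30 [ 0.551  0.457  1.954 -0.846  0.509 -0.046] [ 0.608  0.298  1.995 -0.719  0.622 -0.148] True [-0.124  0.791  1.498  0.082  1.459 -1.462] [-0.133  0.772  1.349  0.077  1.627 -1.457]
up end [319.218 224.249] low end [319.46  264.696] sides [345.518 246.682] [293.189 246.714]
upend rim [array([348.619, 224.23 ]), array([289.82 , 224.268]), array([319.246, 200.021]), array([319.188, 250.556])]
21.225
```

View pics/w7.png

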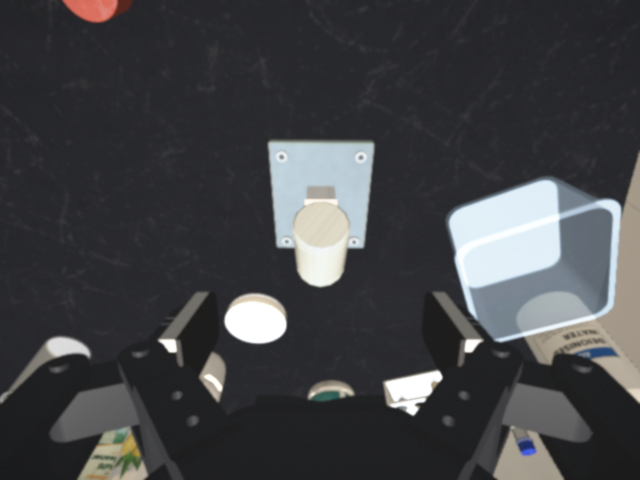

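The raised end face spans columns 292–350 and rows 201–250, against a prediction of 290–349 and 200–250. That is about 1 mm off. Grasping it.

Run:
```python
from h import *
from plant import kin,manip,telemetry,capture
np.set_printoptions(precision=4,suppress=True)
G=C+.005*a_ax+.001*jw
t=20;y=tdir(t);o=ori(y,jw)
r=manip.movel(gp(G,y),o,velocity=.15,until_force=12)
s=telemetry.sense(); print(r,s["time"],s["tool_pos"],gp(G,y),s["contact_force"])
if not r:
    manip.set_gripper(0.0,60)
    s=telemetry.sense(); print(s["time"],s["width"],s["contact_force"])
    c=capture("scene"); cv2.imwrite("pics/s8.png",c["img"])
    manip.movel(gp(G,y)+.02*a_ax*0+[0,0,.10],velocity=.2)
    s=telemetry.sense(); print(s["time"],s["width"],s["contact_force"])
    c=capture("scene"); cv2.imwrite("pics/s9.png",c["img"])
    c=capture("wrist"); cv2.imwrite("pics/w9.png",c["img"])
```

```text
False 22.0417 [0.5951 0.2752 0.0266] [0.5946 0.2751 0.0261] [0.4693 0.0122 0.4724]
22.5583 0.034637002170402255 [-3.1949 -5.22    5.6076]
23.2583 0.034959200299434674 [ 0.0287  0.5625 -1.6019]
```

View pics/s9.png

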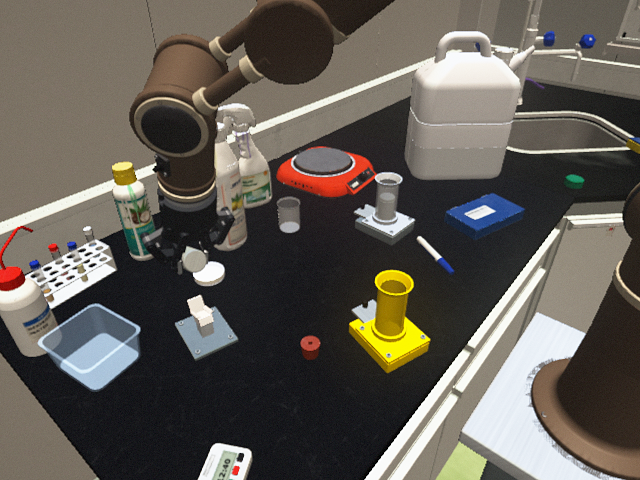

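View pics/w9.png

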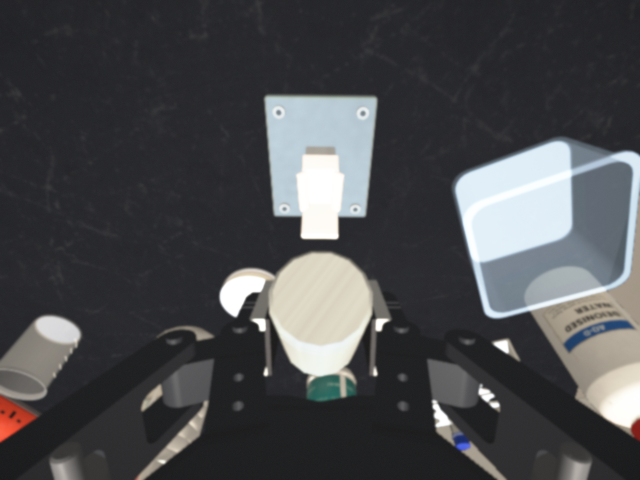

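Lifted. I'll check the sample's angle in the hand, then move over the clear spot at (.55,0) while turning it upright.

Run:
```python
from h import *
from plant import kin,manip,telemetry,capture
np.set_printoptions(precision=4,suppress=True)
t=20;y=tdir(t)
c=capture("wrist"); s=telemetry.sense()
def pj(p):
    q=np.linalg.inv(c["T"])@np.append(p,1); return q[:2]/q[2]*c["fx"]+[c["cx"],c["cy"]]
g=s["tool_pos"]-.049*y
n=np.cross(a_ax,jw)
print([pj(g+.025*a_ax+v) for v in (0*n,.018*jw,-.018*jw,.018*n,-.018*n)])
y2=tdir(t-65);o2=ori(y2,jw)
manip.goto(gp([.55,0,.14],y2),o2)
s=telemetry.sense(); print(s["time"],s["width"],s["contact_force"],s["tool_pos"]-gp([.55,0,.14],y2))
c=capture("scene"); cv2.imwrite("pics/s10.png",c["img"])
c=capture("wrist"); cv2.imwrite("pics/w10.png",c["img"])
```

```text
[array([316.1516, 298.0067]), array([369.7202, 298.1433]), array([262.6205, 297.8703]), array([316.5782, 250.2083]), array([315.6555, 353.6051])]
24.5 0.03450659305110655 [-0.8256  0.0193 -1.724 ] [-0.0001  0.0008 -0.0006]
```

View pics/s10.png

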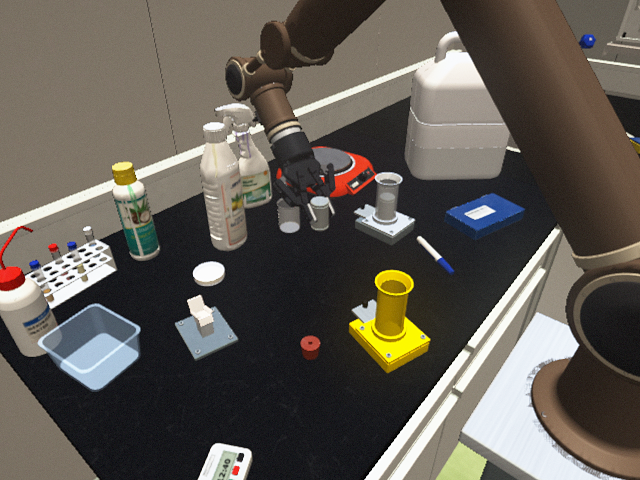

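View pics/w10.png

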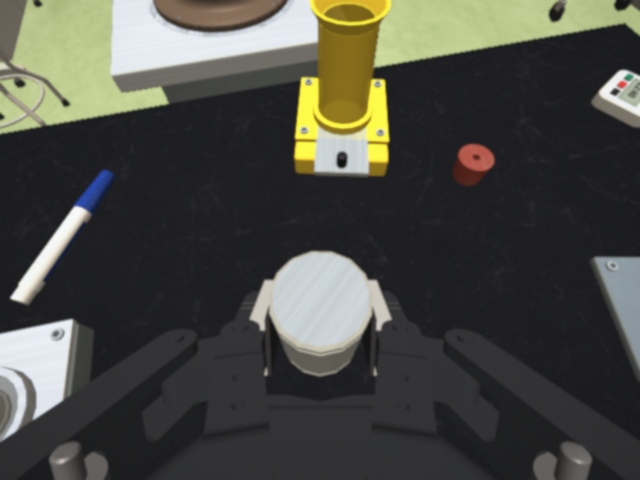

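The sample is upright in the hand, with its face at rows 252–352 in the wrist view as predicted. Lowering it to contact and letting go.

Run:
```python
from h import *
from plant import kin,manip,telemetry,capture
np.set_printoptions(precision=4,suppress=True)
t=20;y2=tdir(t-65);o2=ori(y2,jw)
manip.movel(gp([.55,0,.045],y2),o2,velocity=.15)
r=manip.movel(gp([.55,0,.029],y2),o2,velocity=.03,until_force=5)
s=telemetry.sense(); print(r,s["time"],s["tool_pos"]-.049*y2,s["contact_force"])
c=capture("scene"); cv2.imwrite("pics/s11.png",c["img"])
def cr(im,x,y,w,h,k): return cv2.resize(im[y:y+h,x:x+w],None,fx=k,fy=k,interpolation=cv2.INTER_CUBIC)
cv2.imwrite("pics/c11.png",cr(c["img"],270,170,100,100,5))
```

```text
True 25.8 [ 0.5509 -0.0002  0.0354] [2.3468 0.4586 2.9247]
```

View pics/c11.png

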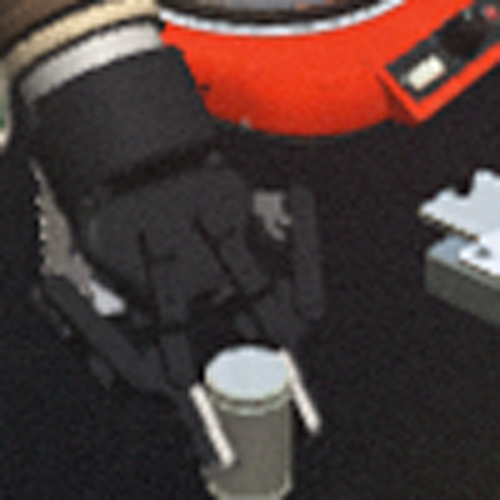

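Run:
```python
from h import *
from plant import kin,manip,telemetry,capture
np.set_printoptions(precision=4,suppress=True)
t=20;y2=tdir(t-65);o2=ori(y2,jw)
manip.set_gripper(.085)
p=telemetry.sense()["tool_pos"]
manip.movel(p-.10*y2,o2,velocity=.2)
o=ori(-Z,[1,0,0])
c=capture("scene"); cv2.imwrite("pics/s12.png",c["img"])
q=kin.ik([.55,0,.16],o); print(q)
manip.goto([.55,0,.17],o)
s=telemetry.sense(); print(s["time"],s["tool_pos"],s["contact_force"])
c=capture("wrist"); cv2.imwrite("pics/w12.png",c["img"])
def pj(p):
    q=np.linalg.inv(c["T"])@np.append(p,1); return q[:2]/q[2]*c["fx"]+[c["cx"],c["cy"]]
print([pj(v) for v in ([.55,0,.06],[.568,0,.06],[.532,0,.06],[.55,.018,.06],[.55,-.018,.06])])
w=c["img"][150:350,220:420]; cv2.imwrite("pics/c12.png",cv2.resize(w,None,fx=3,fy=3,interpolation=cv2.INTER_CUBIC))
np.save("w12.npy",c["T"])
```

```text
[-0.0792  0.2091  1.8484 -0.      1.0841 -0.0792]
28.35 [0.5496 0.0001 0.1693] [ 1.06   -0.6978 -0.3277]
[array([320.5399, 224.9489]), array([341.9962, 224.9847]), array([299.0867, 224.9131]), array([320.576 , 203.7724]), array([320.505 , 245.4155])]
```

View pics/c12.png

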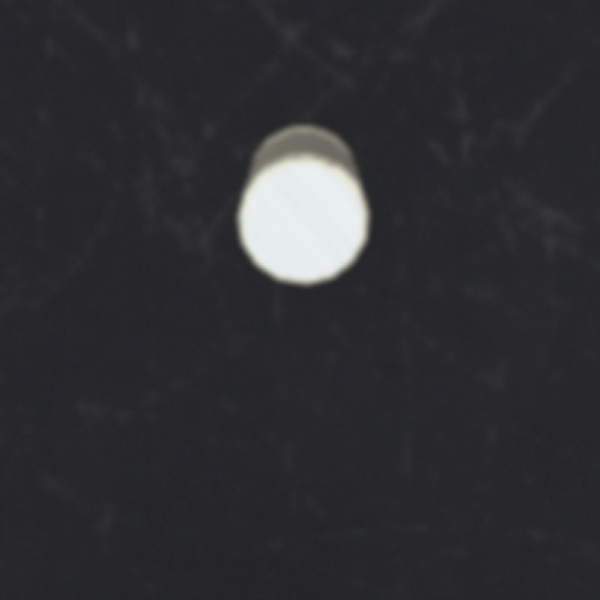

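View pics/s12.png

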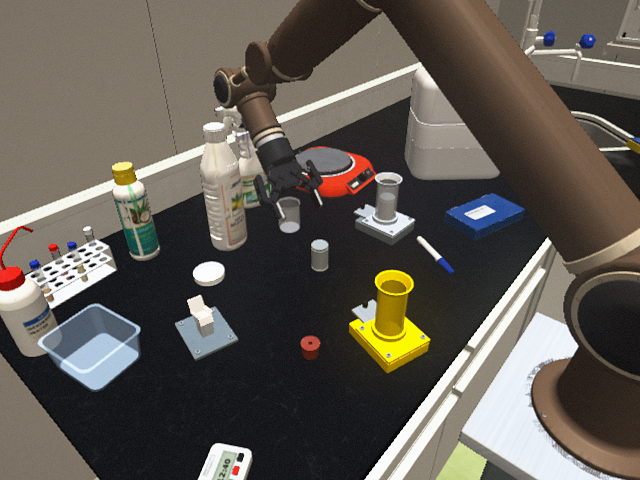

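The sample stands free: top face at (320.8,222.9), bottom edge visible, upright in the scene at (319,255). Taking it from above and loading it.

Run:
```python
from h import *
from plant import manip,telemetry,capture
np.set_printoptions(precision=4,suppress=True)
o=ori(-Z,[1,0,0]); X,Y=.527,-.210
r=manip.movel([.5503,.001,.007],o,velocity=.15,until_force=15)
print(r,telemetry.sense()["contact_force"])
assert not r
manip.set_gripper(0.0,60)
manip.movel([.5503,.001,.20],velocity=.25)
s=telemetry.sense(); print(s["time"],s["width"],s["contact_force"])
assert s["width"]>.03
manip.goto([X,Y,.20],o)
manip.movel([X,Y,.150],velocity=.15)
c=capture("wrist"); cv2.imwrite("pics/w13.png",c["img"])
for z in (.136,.124,.108):
    r=manip.movel([X,Y,z],velocity=.05,until_force=8)
    s=telemetry.sense(); print(r,s["time"],s["tool_pos"],s["contact_force"])
    if r: break
c=capture("scene")
cv2.imwrite("pics/c13.png",cv2.resize(c["img"][110:240,340:440],None,fx=4,fy=4,interpolation=cv2.INTER_CUBIC))
```

```text
False [ 0.5722  0.2934 -0.3017]
31.075 0.03399793843952646 [-0.4312  0.095  -2.1562]
False 32.9 [ 0.5266 -0.2099  0.1356] [ 0.3226 -0.1369 -0.7535]
False 33.2917 [ 0.5265 -0.2098  0.1233] [-0.0579 -0.799  -0.8186]
False 33.7583 [ 0.5266 -0.2098  0.1074] [ 0.7093  0.3869 -1.4231]
```

View pics/c13.png

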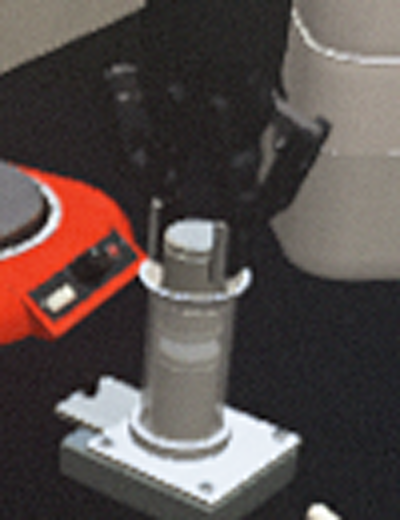

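View pics/w13.png

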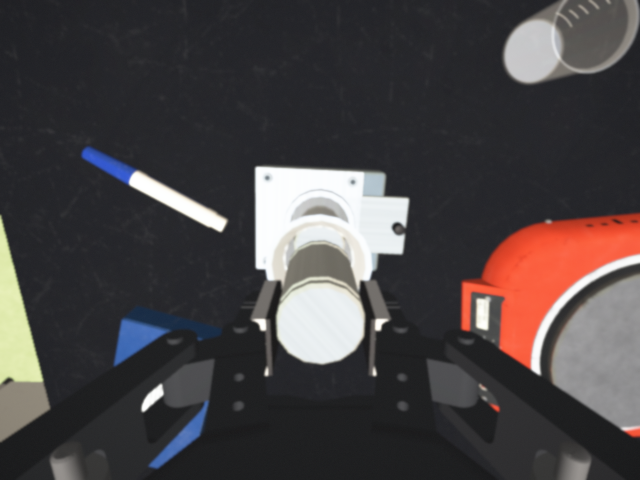

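The sample is in the bore just above the lower one, with no contact force. I'll release it, retreat and check.

Run:
```python
from h import *
from plant import manip,telemetry,capture
manip.set_gripper(.085)
manip.movel([.527,-.210,.22],velocity=.25)
manip.goto([.42,-.02,.27],ori(-Z,[1,0,0]))
c=capture("scene"); cv2.imwrite("pics/s14.png",c["img"])
cv2.imwrite("pics/c14.png",cv2.resize(c["img"][130:250,340:440],None,fx=4,fy=4,interpolation=cv2.INTER_CUBIC))
c=capture("top"); cv2.imwrite("pics/t14.png",c["img"])
s=telemetry.sense();print(s["time"],s["width"])
print(proj("scene",np.array([.527,-.210,.15])),proj("scene",np.array([.527,-.210,.09])))
```

```text
35.95 0.08537925261613451
[387.55430614 172.49172916] [385.40626741 196.24335853]
```

View pics/c14.png

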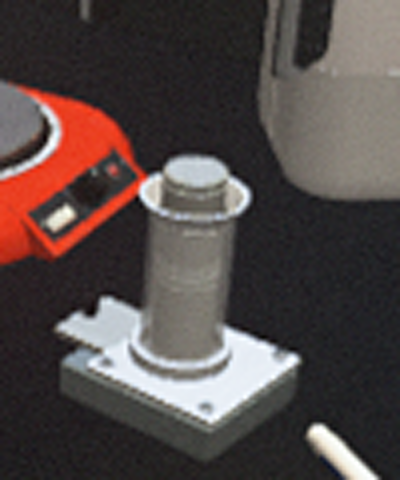

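View pics/s14.png

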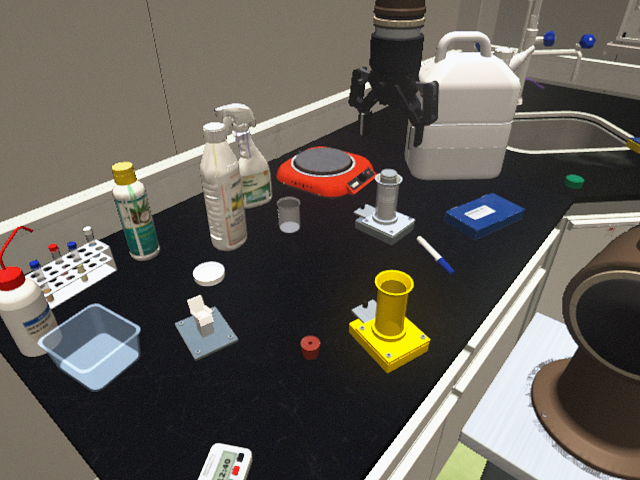

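The upper sample's top is at scene (389,173), predicted (387.6,172.5) for a full stack. The beaker, stopper, petri dish and marker are unmoved. Handing in.

Run:
```python
from plant import workorder,telemetry
print(workorder.job_done(), telemetry.sense()["time"])
```

```text
the job is handed in; nothing more can be done
the job is handed in; nothing more can be done
```

Both samples are in the grey magazine, stacked, with the lower one on its floor, and I have handed the job in. I loaded the standing sample first. I then took the other from the sloping rest, stood it upright on the worktop at about (0.55, 0), let it go, took it again from above and loaded it on top.

- **Missed first grasp:** the fingers closed on nothing above the standing sample, without disturbing it. The real finger tips sit 30 mm behind the reported TCP, which two cameras and a light touch on the bare worktop confirmed. I corrected for that in every later move.
- **Last checks:** the upper sample's top appears at scene pixel (389,173), against (387.6,172.5) expected for a full stack, so it stands out of the mouth as described. The gripper is open and well clear. In the last scene view the beaker, stopper, petri dish and marker are where they started.
- **Forces and time:** neither insertion met noticeable resistance, and readings there stayed under 2 N. The clock stood at about 36 s at hand-in.
- **Disagreement:** the cameras' estimates of the magazine position differed by 2–4 mm. I used a mean, and both samples went in without contact.

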